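# Unlatch and open the shaker's guard gate

## Task

Open the clear guard gate in front of the bench shaker: press its orange thumb lever just far enough to lift the steel latch bar to the gap in the brass keeper, without forcing the bar against the keeper, draw the gate out and swing it until it stands about square to the guard's front. Then let go, so that the gate stays open with the latch bar dropped back level. Move the bar only by the lever, do not fling the gate, and leave the other things on the bench and the tube rack in the guard where they are.

Things in the scene. Friction and masses are not known exactly. Their poses are not given: they have to be found in the camera images.
- guard: guard round a bench shaker, fixed: white base 250 (x) x 330 (y) x 12 high, aluminium corner posts, clear sides, rail tops at 148; the right front post, which carries the keeper, is 175 high. Origin: centre of its underside. x points into the guard, away from its front; its front (the gate side) faces its -x; y is to the left seen from the front. Its yaw varies
- gate_hinge (a point): point on the gate's vertical hinge axis, 118 above the bench: 120 in front of the guard's origin, 115 to its left. Its axes turn with the gate; at gate angle 0 they are the guard's. The gate (white frame, clear pane, 12 thick, top at 135, 228 wide) runs from here along -y; its outer face is at x = -6
- gate (a joint): gate angle, rad: 0 closed, grows as the free end swings out to the front (clockwise from above; a point of the gate then turns about gate_hinge), stop at 1.8. Light friction (0.06 N m) holds it where it is left
- latch (a joint): angle of the latch, rad: 0 level (rest, by its weight), grows as the thumb end goes down and the bar tip up, stop at 0.36. A see-saw on the gate's outer face: pivot 170 along -y from the hinge, 22 outside the gate's middle plane, 118 above the bench, axis across the gate. Takes about 0.5 to 1.5 N at the thumb lever. At rest, in the keeper, it lets the gate play only 3 mm
- thumb_top (a point): top of the orange thumb lever at mid length: round bar 14 thick, standing straight out from the gate, its top 125 above the bench at rest; this point is 80 along -y from the hinge axis, 90 from the pivot, 46 outside the gate's middle plane. 24 further out it ends in a disc 44 across, 5 thick, rim 15 above the lever, by which pressing fingers can draw the gate out; 64 free between disc and gate
- latch_bar: steel latch bar, 8 square with a weight 22 thick on it, turning with the latch: origin at the latch pivot, tip 93 along -y. Not to be handled. It leaves the keeper only through the gap, 82 from the pivot, when raised there by the right amount, somewhere from 5 to 24 (thumb lever pressed 5 to 26), within about +-1; raised further it meets the roof and the force rises sharply
- keeper: backing plate on the right front post of the guard, fixed; origin on the post's front face at the level bar's height. On it a brass C-shaped keeper is screwed through slots, so its exact height is not known: front wall 6 thick that holds the bar in, above it a gap 10.8 high open to the front, above that a roof. More than 12 N from the bar (11 N at the lever) bends it
- tube_rack: pink tube rack 85 x 200 x 57 with four capped tubes (top at 81), 0.45 kg, loose on the shaker plate inside the guard. Origin: centre of its underside. Bystander
- tip_box: blue pipette-tip box with clear lid 85 x 120 x 64, loose on the bench to the right of the guard's front. Origin: centre of its underside. Bystander
- bottle: glass bottle 60 in diameter, 130 high, loose on the bench to the left of the guard. Origin: centre of its underside. Bystander
- beaker: clear plastic beaker 68 in diameter, 85 high, loose on the bench in front of the guard, to the left of the gate's swing. Origin: centre of its underside. Bystander

How it is judged:
On the way, in this order (a step that is already met when the one before it is completed fails the run):
1. the latch bar is lifted by the thumb lever while the gate is still shut (value of joint latch above 0.06 rad and value of joint gate below 0.04 rad), for 0.1 s.
2. the gate is drawn clear of the keeper (value of joint gate above 0.2 rad), for 0.1 s.
At the end, for the whole second after the job is handed in: the gate stands open at 1.3 rad or more (square is 1.57), at rest, with the latch bar dropped back level (within 0.03 rad) (value of joint gate above 1.3 rad and value of joint latch below 0.03 rad and velocity of joint gate between -0.05 and 0.05 rad/s); the robot touches nothing.
It fails at once if the latch bar is forced against the keeper (more than 12 N) (contact force between latch_bar and keeper above 12 N).
It fails at once if the robot handles the latch bar itself instead of the thumb lever (more than 2 N) (contact force between any of the fingers, the arm and latch_bar above 2 N).
It fails at once if the gate is flung (faster than 3 rad/s) (velocity of joint gate above 3 rad/s).
It fails at once if a bystander is moved by more than 20 mm (distance of any of tube_rack, tip_box, bottle, beaker from where it was at the start of the episode above 0.02 m).
It also fails if it takes over 54 s, if anything falls off the work surface, if the arm or the gripper's body presses on something with over 40 N, if the wrist force passes 120 N, or if a joint passes its speed limit or range.

## Robot

A 6-joint arm with a two-finger parallel gripper is mounted at the origin on the work surface. World frame = base frame: x ahead of the robot, y to its left, z up, the work surface at z = 0. Lengths are in m, angles in rad, forces in N, time in s.
With the tool pointing down it reaches from about 0.275 to 0.875 m from the base axis. Payload 12.5 kg.
Tool frame: the origin (TCP) lies midway between the tips of the shut fingers; the grasp point (between the pads) lies 19 mm behind it; z points along the fingers, y is the line along which they close (so a half turn about z gives the same grasp; the last joint's range is limited). The gripper opens to 85 mm and grips with 20 to 120 N. Pads are 22 mm wide; open, the fingers measure 114 mm over their backs; the gripper's body (76 mm by 85 mm) begins 54 mm behind the grasp point. The pads swing forward as they close: fully open they stand 13 mm farther back than shut.
Start: joints at [-1.261, 0.351, 1.652, -0, 1.139, -0.085], TCP at [0.212, -0.508, 0.204] pointing down, gripper open.
Joint ranges: [-2.75, 2.75], [-0.79, 2.1], [0.01, 2.65], [-1.57, 4.71], [0.07, 3.14], [-2.87, 2.87]. Speed limits (rad/s): [2.22, 2.22, 2.79, 3.14, 3.14, 3.14].

## Interface

Orientations are given as a unit quaternion [x, y, z, w].
In Python, from rig import monitor, cams, r gives the robot as it stands. The module is installed in compiled form; this text tells all that it offers.
- The arm moves only by the shell command python3 -m jog 'ROWS' [OPENING] [FORCE]. ROWS is JSON, a list that holds one entry, the list of rows, each a list of 6 numbers: the shift along the tool's x, y, z in mm, then the turn, a rotation vector about the tool's x, y, z in rad. A call has 1 to 12 rows; each row shifts and turns the commanded pose from where the row before left it, along the tool's axes as they then stand; what a row does not reach is not made up. A row lasts 1/10 s, in which the tool goes at most 50 mm and 8.59 degrees, less where a joint would pass 70% of its speed; a pose out of reach is approached as far as the arm can. A call with a gripper value outside its range is refused whole. OPENING is the opening in per cent of the stroke, from 0 (shut) to 100 (fully open), set as the call begins (- or left out, the last holds). The fingers move at their own pace and stop on an object; FORCE is the grip in N (left out, the last holds). Time passes only in rows, so rows that do not move let the fingers close. It gives the time, the measured TCP pose, the force, the opening and the grip force at its end, in the units of the state.
- monitor.get_obs(): the state, without advancing time (a new reading comes with each control period).
- cams.grab_frame(name): name is "scene" or "top" or "wrist"; returns a dict with "pixels" (480x640x3 uint8, red, green, blue), "K" (3x3 intrinsics, pixels), "extrinsics" (4x4, takes a point from camera to world coordinates). Camera axes: x right, y up, looking along -z (the intrinsics and any distortion apply to the point x, -y, -z); pixel columns grow to the right and rows downward; lengths in m; the calibration is good to about 2 mm. A picture is of the moment at which its call begins. There is no depth.
- r.job_done(): hands the job in; it is judged then, once.
The state is a dict: "t": time; "q": joint angles; "qvel": joint speeds; "joint_efforts": joint torques, N m; "position": TCP position; "tool_rot": TCP orientation; "contact_force": force on the tool from outside, world axes, zero at the start; "ft_torque": the same for the moment, N m; "grip_width": opening from 0.0 (shut) to 1.0 (fully open); "gripper_force": force on a finger pad.
Only numpy, scipy, OpenCV 4.12 (cv2) and the standard library are available. Lean on these libraries where they do the work, as an engineer would, in place of code of your own. Each camera call takes 0.05 s, during which the arm holds its last target. There are 200 camera calls.

## Working session

There is one attempt and no reset: what is moved stays moved. The work goes in short steps, Python scripts to look and compute and a shell command to move; the robot and the scene stay as the last step left them, time stands still between calls to the robot, and variables do not carry over. Pictures are saved under pics/ and viewed, at most 10 in all, crops included, and the job is handed in when it is done.

```bash
mkdir -p pics; python3 - <<'E'
from rig import monitor,cams,r
import cv2,numpy as np
o=monitor.get_obs();print({k:np.round(v,3).tolist() for k,v in o.items()})
for n in("scene","top"):
    f=cams.grab_frame(n);cv2.imwrite(f"pics/{n}0.png",f["pixels"][:,:,::-1]);np.savez(f"{n}0.npz",**f);print(n,f["K"].round(1).tolist(),f["extrinsics"].round(3).tolist(),f.keys())
E
```

```text
{'t': 0.0, 'q': [-1.261, 0.351, 1.652, 0.0, 1.139, -0.085], 'qvel': [-0.0, 0.0, -0.0, -0.0, -0.001, -0.001], 'joint_efforts': [0.001, -50.609, -29.14, -0.0, 0.005, 0.0], 'position': [0.211, -0.507, 0.203], 'tool_rot': [0.981, 0.196, -0.0, -0.001], 'contact_force': [-0.378, -0.243, 0.435], 'ft_torque': [-0.004, -0.03, -0.01], 'gripper_force': 0.0, 'grip_width': 1.0}
scene [[586.9, 0.0, 317.3], [0.0, 586.9, 236.6], [0.0, 0.0, 1.0]] [[0.616, -0.437, 0.655, 1.398], [0.787, 0.327, -0.523, -0.625], [0.014, 0.838, 0.546, 0.762], [0.0, 0.0, 0.0, 1.0]] dict_keys(['pixels', 'K', 'extrinsics'])
top [[622.4, 0.0, 323.2], [0.0, 622.4, 232.9], [0.0, 0.0, 1.0]] [[0.014, 0.985, -0.169, 0.372], [-1.0, 0.015, 0.006, -0.018], [0.009, 0.169, 0.986, 1.491], [0.0, 0.0, 0.0, 1.0]] dict_keys(['pixels', 'K', 'extrinsics'])
```

View pics/scene0.png

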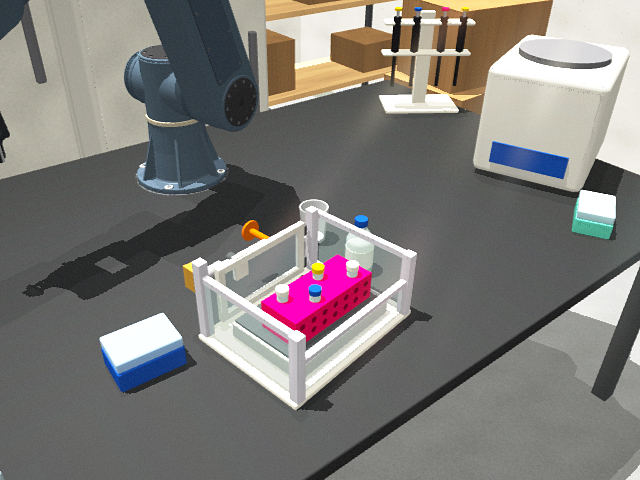

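View pics/top0.png

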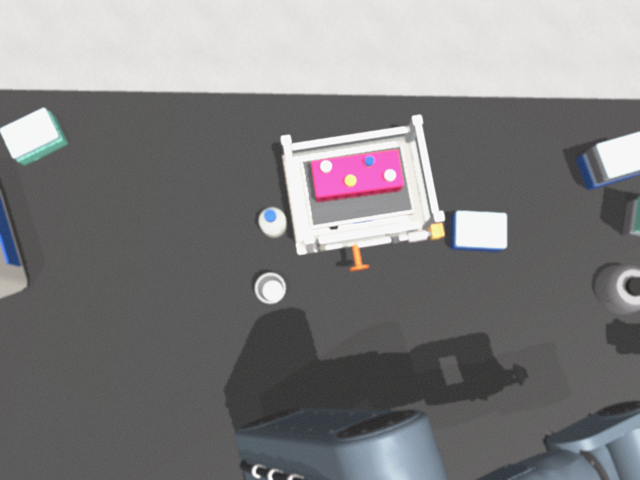

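The scene shot shows the guard with the gate towards the robot. In the top shot the lever is at about (357,255), its disc at (358,268), the keeper at (437,231), and the post tops near (286,142), (417,121), (438,216) and (302,246). I'll enlarge the guard next.

```bash
python3 - <<'E'
import cv2,numpy as np
a=cv2.imread("pics/top0.png")[105:280,250:455]
b=cv2.imread("pics/scene0.png")[190:310,170:340]
a=cv2.resize(a,None,fx=3.4,fy=3.4,interpolation=cv2.INTER_CUBIC)
cv2.imwrite("pics/c1.png",a)
E
```

```text
(no output)
```

View pics/c1.png

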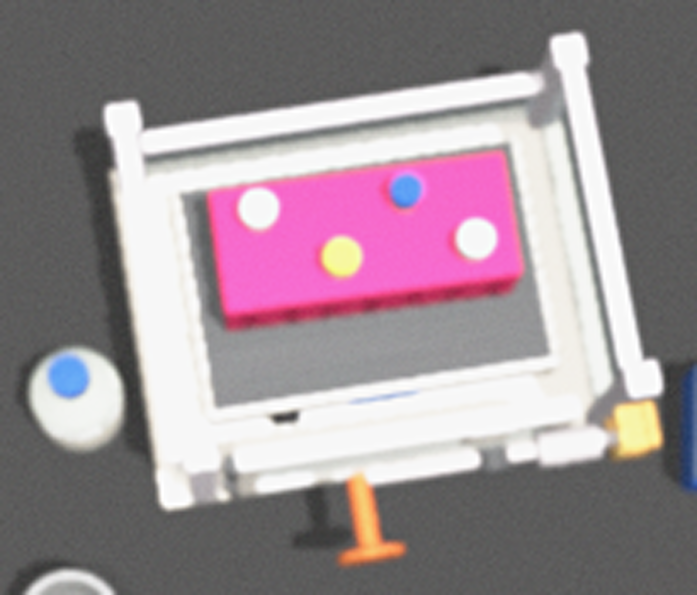

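```bash
cat > h.py <<'E'
import numpy as np
def ray(f,u,v):
    K=f["K"];E=f["extrinsics"]
    d=np.array([(u-K[0,2])/K[0,0],-(v-K[1,2])/K[1,1],-1]);return E[:3,3],E[:3,:3]@d
def atz(f,u,v,z):
    o,d=ray(f,u,v);return (o+d*(z-o[2])/d[2])
def proj(f,P):
    K=f["K"];E=f["extrinsics"];c=E[:3,:3].T@(np.asarray(P)-E[:3,3]);return np.array([K[0,0]*c[0]/-c[2]+K[0,2],K[1,1]*-c[1]/-c[2]+K[1,2]])
E
python3 - <<'E'
from h import *
f=np.load("top0.npz")
n=dict(LB=(123,115,.148),RB=(569,50,.148),RF=(643,375,.175),LF=(175,490,.148),disc=(372,553,.14),lever=(362,488,.125),keeper=(637,428,.13))
P={}
for k,(u,v,z) in n.items():
    P[k]=atz(f,u/3.4+250,v/3.4+105,z);print(k,P[k].round(4))
for a,b in(("LB","RB"),("RB","RF"),("LF","LB"),("LF","RF"),("lever","disc")):
    d=P[a]-P[b];print(a,b,np.hypot(*d[:2]).round(4),np.arctan2(d[1],d[0]).round(4))
E
```

```text
LB [0.8161 0.0598 0.148 ]
RB [ 0.866  -0.2358  0.148 ]
RF [ 0.6406 -0.2759  0.175 ]
LF [0.5664 0.0206 0.148 ]
disc [ 0.5285 -0.1064  0.14  ]
lever [ 0.5728 -0.1007  0.125 ]
keeper [ 0.6144 -0.2802  0.13  ]
LB RB 0.2998 1.7381
RB RF 0.229 0.1759
LF LB 0.2528 -2.9859
LF RF 0.3057 1.8162
lever disc 0.0446 0.1281
```

```bash
python3 - <<'E'
from h import *
import cv2
from scipy.optimize import least_squares
T=np.load("top0.npz");S=np.load("scene0.npz")
for n,f in(("top",T),("scene",S)):
    hsv=cv2.cvtColor(f["pixels"],cv2.COLOR_RGB2HSV);m=cv2.inRange(hsv,(5,180,120),(16,255,255))
    k,l,st,c=cv2.connectedComponentsWithStats(m)
    for i in range(1,k):
        if st[i,4]>15:print(n,st[i],c[i].round(1))
c=lambda u,v:(u/3.4+250,v/3.4+105)
obs=[(T,c(123,115),'LB'),(T,c(569,50),'RB'),(T,c(643,375),'RF'),(S,(313,211),'LF'),(S,(199,264),'RF'),(S,(297,337),'RB'),(S,(408,254),'LB'),(T,c(372,553),'D1'),(S,(250,231),'D0')]
def pts(p):
    x,y,w,a,b=p;G={'LB':(a,b,.148),'RB':(a,-b,.148),'LF':(-a,b,.148),'RF':(-a,-b,.175),'D1':(-.1925,.035,.14),'D0':(-.1925,.035,.118)}
    R=np.array([[np.cos(w),-np.sin(w)],[np.sin(w),np.cos(w)]])
    return {k:np.r_[R@v[:2]+[x,y],v[2]] for k,v in G.items()}
fn=lambda p:np.concatenate([proj(f,pts(p)[k])-uv for f,uv,k in obs])
s=least_squares(fn,[.72,-.1,.17,.115,.15],loss='soft_l1',f_scale=1)
print(s.x.round(4));print(np.c_[fn(s.x).reshape(-1,2).round(1)],[o[2] for o in obs])
x,y,w=s.x[:3];R=np.array([[np.cos(w),-np.sin(w)],[np.sin(w),np.cos(w)]])
for n,q in dict(hinge=(-.12,.115),thumb=(-.166,.035),disc=(-.19,.035),pivot=(-.142,-.055)).items():print(n,(R@q+[x,y]).round(4))
# bystanders rough
for n,(u,v,z) in dict(bottle=(270,215,.13),beaker=(270,289,.0),tipL=(454,212,.064),tipLf=(454,248,.064)).items():print(n,atz(T,u,v,z).round(3))
E
```

```text
scene [242 220  21  21 218] [250.3 230.7]
[ 0.7247 -0.1083  0.1813  0.1144  0.1496]
[[ 0.1  2.5]
 [-0.4  0.8]
 [ 0.1  0.7]
 [ 2.7  0.3]
 [ 0.1 -0.8]
 [ 0.2  0.6]
 [ 0.8  0.6]
 [ 1.  -0.2]
 [-0.8  0.8]] ['LB', 'RB', 'RF', 'LF', 'RF', 'RB', 'LB', 'D1', 'D0']
hinge [ 0.5859 -0.0169]
thumb [ 0.5551 -0.1039]
disc [ 0.5315 -0.1082]
pivot [ 0.5949 -0.188 ]
bottle [0.645 0.093 0.13 ]
beaker [0.49  0.098 0.   ]
tipL [ 0.672 -0.333  0.064]
tipLf [ 0.586 -0.331  0.064]
```

```bash
python3 -m jog '[[[0,0,0,0,0,0.071],[0,0,0,0,0,0.071],[0,0,0,0,0,0.071],[31,-25.4,0,0,0,0],[31,-25.4,0,0,0,0],[31,-25.4,0,0,0,0],[31,-25.4,0,0,0,0],[31,-25.4,0,0,0,0],[31,-25.4,0,0,0,0],[31,-25.4,0,0,0,0],[31,-25.4,0,0,0,0],[31,-25.4,0,0,0,0]]]' 0 20
cat >> h.py <<'E'
G=np.array([.7247,-.1083]);W=.1813
def st():
    from rig import monitor
    from scipy.spatial.transform import Rotation as Ro
    o=monitor.get_obs();R=Ro.from_quat(o["tool_rot"]).as_matrix();H=G+np.array([[np.cos(W),-np.sin(W)],[np.sin(W),np.cos(W)]])@[-.12,.115]
    d=np.array(o["position"][:2])-H;g=np.array([[np.cos(W),np.sin(W)],[-np.sin(W),np.cos(W)]])
    print("t",round(float(o["t"]),2),"in hinge frame mm",(1e3*g@d).round(1),"z",round(1e3*o["position"][2],2),"toolyaw",np.arctan2(R[1,0],R[0,0]).round(3),"tilt",R[:,2].round(3),"F guard",(g@np.array(o["contact_force"])[:2]).round(2),round(float(o["contact_force"][2]),2))
if __name__=="__main__": st()
E
python3 h.py
```

```text
t: 1.3
position: [0.4454, -0.2309, 0.2036]
tool_rot: [0.996, 0.091, -0.0, -0.0]
contact_force: [1.3, -0.9, 0.2]
grip_width: -0.007
gripper_force: 0.0
t 1.3 in hinge frame mm [-176.8 -185.2] z 203.56 toolyaw 0.182 tilt [-0.  0. -1.] F guard [ 1.15 -1.12] 0.24
```

```bash
python3 -m jog '[[[32,-26,0,0,0,0],[32,-26,0,0,0,0],[32,-26,0,0,0,0],[30,-26,0,0,0,0],[0,0,20,0,0,0],[0,0,20,0,0,0],[0,0,0,0,0,0]]]' >/dev/null; python3 h.py; python3 - <<'E'
from rig import cams
import cv2,numpy as np
a=cams.grab_frame("scene");b=cams.grab_frame("wrist");c=cams.grab_frame("top")
A=cv2.resize(a["pixels"][180:300,170:330],(400,300));B=cv2.resize(b["pixels"],(400,300));C=cv2.resize(c["pixels"][190:310,280:440],(400,300))
cv2.imwrite("pics/m1.png",np.vstack([np.hstack([A,B]),np.hstack([C,C*0])])[:,:,::-1])
E
```

```text
t 2.0 in hinge frame mm [-53.2 -81.5] z 161.12 toolyaw 0.182 tilt [-0.005  0.001 -1.   ] F guard [-0.12 -0.  ] -0.14
```

View pics/m1.png

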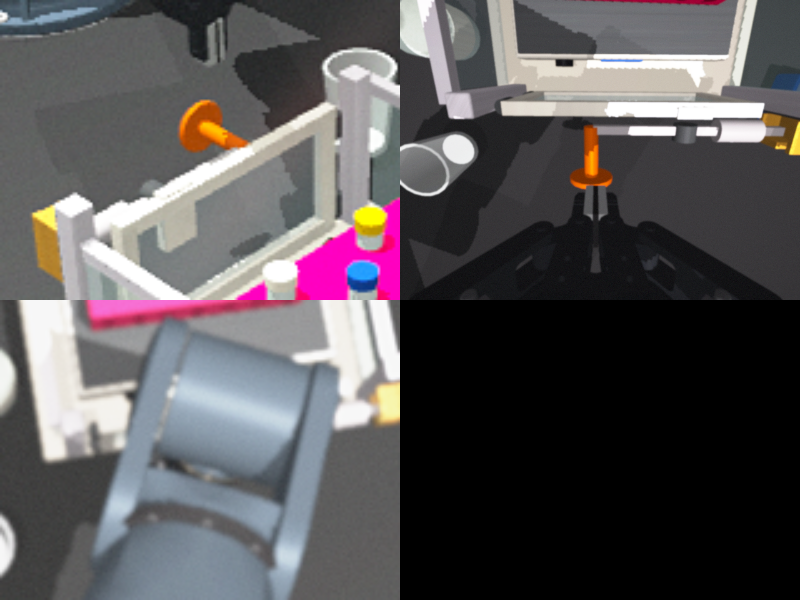

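The composite shows closed fingertips above and beyond the disc (scene crop (205,60), disc (200,128)). I'll check this against projections before descending.

```bash
python3 - <<'E'
from h import *
from rig import cams,monitor
import cv2
p=np.array(monitor.get_obs()["position"])
H=np.array([.5859,-.0169]);c,s=np.cos(W),np.sin(W);R=np.array([[c,-s],[s,c]])
P=lambda x,y,z:np.r_[H+R@[x,y],z]
for n in("scene","wrist"):
    f=cams.grab_frame(n)
    m=cv2.inRange(cv2.cvtColor(f["pixels"],cv2.COLOR_RGB2HSV),(5,180,60),(16,255,255));ys,xs=np.nonzero(m)
    print(n,"tcp",proj(f,p).round(1),"orange bbox",xs.min(),xs.max(),ys.min(),ys.max(),"pred disc c/top/bottom/left/right",[proj(f,P(*q)).round(1).tolist() for q in((-.07,-.08,.118),(-.07,-.08,.14),(-.07,-.08,.096),(-.07,-.058,.118),(-.07,-.102,.118),(-.07,-.08,.118))],"lever root top",proj(f,P(-.022,-.08,.125)).round(1))
    if n=="wrist":np.savez("wr.npz",**f);cv2.imwrite("pics/w2.png",cv2.resize(f["pixels"][170:400,180:486],None,fx=2.6,fy=2.6)[:,:,::-1])
E
```

```text
scene tcp [254.3 216.3] orange bbox 242 323 220 271 pred disc c/top/bottom/left/right [[250.1, 232.2], [249.5, 223.0], [250.6, 241.3], [257.9, 228.0], [242.0, 236.6], [250.1, 232.2]] lever root top [266.5 238.2]
wrist tcp [312.2 290.3] orange bbox 271 627 191 302 pred disc c/top/bottom/left/right [[308.1, 284.0], [307.7, 299.9], [308.5, 270.7], [274.3, 284.0], [341.9, 284.0], [308.1, 284.0]] lever root top [307.7 215.2]
```

View pics/w2.png

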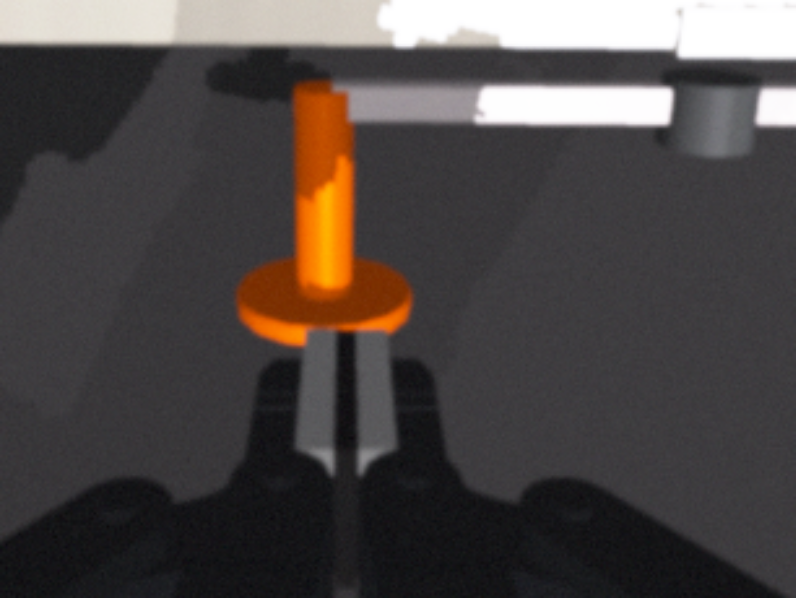

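Fingertips are at crop (345,335), with the lever axis at crop x≈323 and the disc centre at (325,300). The disc sits about 3 mm left of the TCP. This agrees with the fit, so I'll shift and descend to just above the lever.

```bash
python3 -m jog '[[[4,-3.5,0,0,0,0],[0,0,0,0,0,0],[0,0,10,0,0,0],[0,0,10,0,0,0],[0,0,7,0,0,0],[0,0,0,0,0,0],[0,0,0,0,0,0]]]' >/dev/null; python3 h.py;python3 -m jog '[[[0,0,2,0,0,0],[0,0,2,0,0,0],[0,0,2,0,0,0],[0,0,2,0,0,0],[0,0,0,0,0,0]]]' >/dev/null; python3 h.py
```

```text
t 2.95 in hinge frame mm [-48. -79.] z 136.44 toolyaw 0.182 tilt [-0.  0. -1.] F guard [ 0.93 -0.36] 0.15
t 3.45 in hinge frame mm [-48.  -78.9] z 128.41 toolyaw 0.182 tilt [-0.  0. -1.] F guard [-0.58  0.07] 0.09
```

```bash
cat > chk.py <<'E'
import sys;from h import st;from rig import monitor
st();sys.exit(monitor.get_obs()["contact_force"][2]>float(sys.argv[1]))
E
python3 -m jog '[[[0,0,2,0,0,0],[0,0,2,0,0,0],[0,0,0,0,0,0]]]' >/dev/null; python3 chk.py 4 && python3 -m jog '[[[0,0,1,0,0,0],[0,0,1,0,0,0],[0,0,0,0,0,0]]]' >/dev/null; python3 chk.py 4&& python3 -m jog '[[[0,0,1,0,0,0],[0,0,1,0,0,0],[0,0,0,0,0,0]]]' >/dev/null; python3 chk.py 4
```

```text
t 3.75 in hinge frame mm [-48.  -78.9] z 124.39 toolyaw 0.182 tilt [-0.  0. -1.] F guard [0.41 0.61] -0.88
t 3.75 in hinge frame mm [-48.  -78.9] z 124.39 toolyaw 0.182 tilt [-0.  0. -1.] F guard [0.41 0.61] -0.88
t 3.75 in hinge frame mm [-48.  -78.9] z 124.39 toolyaw 0.182 tilt [-0.  0. -1.] F guard [0.41 0.61] -0.88False
False
False
```

```bash
sed -i 's/sys.exit(\(.*\))$/sys.exit(int(\1))/' chk.py
python3 -m jog '[[[0,0,1,0,0,0],[0,0,1,0,0,0],[0,0,0,0,0,0]]]' >/dev/null; python3 chk.py 4 && python3 -m jog '[[[0,0,1,0,0,0],[0,0,1,0,0,0],[0,0,0,0,0,0]]]' >/dev/null && python3 chk.py 4&& python3 -m jog '[[[0,0,1,0,0,0],[0,0,0,0,0,0]]]' >/dev/null && python3 chk.py 4 && python3 -m jog '[[[0,0,1,0,0,0],[0,0,0,0,0,0]]]' >/dev/null && python3 chk.py 4 && python3 -m jog '[[[0,0,1,0,0,0],[0,0,0,0,0,0]]]' >/dev/null && python3 chk.py 4 && python3 -m jog '[[[0,0,1,0,0,0],[0,0,0,0,0,0]]]' >/dev/null && python3 chk.py 4
```

```text
t 4.05 in hinge frame mm [-47.9 -79. ] z 122.56 toolyaw 0.182 tilt [-0.  0. -1.] F guard [ 0.48 -0.25] 0.61
t 4.35 in hinge frame mm [-48. -79.] z 120.54 toolyaw 0.182 tilt [-0.  0. -1.] F guard [0.44 0.1 ] -1.17
t 4.55 in hinge frame mm [-48. -79.] z 119.57 toolyaw 0.182 tilt [-0.  0. -1.] F guard [1.1  1.29] -0.52
t 4.75 in hinge frame mm [-48. -79.] z 118.57 toolyaw 0.182 tilt [-0.  0. -1.] F guard [-0.11  0.48] -0.75
t 4.95 in hinge frame mm [-48. -79.] z 117.58 toolyaw 0.182 tilt [-0.  0. -1.] F guard [0.34 0.68] 0.17
t 5.15 in hinge frame mm [-48.  -78.9] z 116.54 toolyaw 0.182 tilt [-0.  0. -1.] F guard [-0.25  0.17] -0.06
```

```bash
python3 - <<'E'
from rig import cams
import cv2,numpy as np
a=cams.grab_frame("scene")["pixels"];b=cams.grab_frame("wrist")["pixels"]
cv2.imwrite("pics/m3.png",np.vstack([cv2.resize(a[205:285,175:335],(600,300),interpolation=cv2.INTER_CUBIC),cv2.resize(b[150:350,200:600],(600,300))])[:,:,::-1])
E
```

```text
(no output)
```

View pics/m3.png

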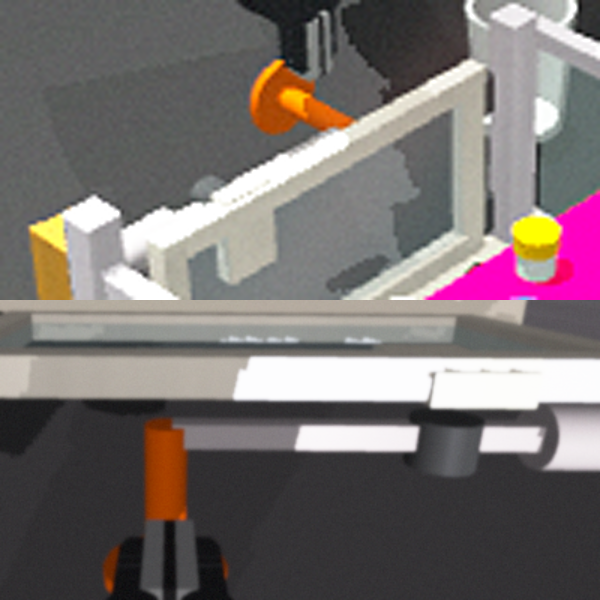

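```bash
python3 - <<'E'
from h import *
from rig import cams,monitor
S=np.load("scene0.npz");w=np.load("wr.npz")
H=np.array([.5859,-.0169]);c,s=np.cos(W),np.sin(W);R=np.array([[c,-s],[s,c]])
def tri(f,a,g,b):
    o1,d1=ray(f,*a);o2,d2=ray(g,*b);A=np.c_[d1,-d2];k=np.linalg.lstsq(A,o2-o1,rcond=None)[0];p=o1+d1*k[0];q=o2+d2*k[1];return np.r_[1e3*R.T@((p+q)/2)[:2]-1e3*R.T@H,500*(p+q)[2]].round(1),np.linalg.norm(p-q)
print(tri(S,(258.8,206),w,(312.7,298)))
p=np.array(monitor.get_obs()["position"]);print("tcp now",proj(S,p))
P=lambda x,y,z:np.r_[H+R@[x,y],z]
for z in(.118,.113,.109,.105):print(z,"disc c",proj(S,P(-.07,-.08,z)),"lever -48",proj(S,P(-.048,-.08,z)))
f=cams.grab_frame("scene")
import cv2
m=cv2.inRange(cv2.cvtColor(f["pixels"],cv2.COLOR_RGB2HSV),(5,180,60),(16,255,255));k,l,st,ce=cv2.connectedComponentsWithStats(m)
print([ (st[i],ce[i].round(1)) for i in range(1,k) if st[i,4]>30])
print(np.array2string(f["pixels"][205:240,248:272].mean(2).astype(int),max_line_width=200))
E
```

```text
(array([-39.9, -82.2, 192.9]), np.float64(0.0030807429989197707))
tcp now [258.03301386 236.61177126]
0.118 disc c [250.05163108 232.22035119] lever -48 [257.57050297 236.247112  ]
0.113 disc c [250.17061795 234.29341495] lever -48 [257.67330989 238.33212067]
0.109 disc c [250.26541567 235.94504014] lever -48 [257.75521345 239.99319217]
0.105 disc c [250.35986721 237.59063392] lever -48 [257.83681486 241.64813578]
[(array([242, 221,  27,  20, 247], dtype=int32), array([252.4, 232.7]))]
[[ 33  34  31  32  29  36  22  30  32  27  28  30  34  37  29  32  33  54  96  93  93  91  84  40]
 [ 33  31  34  32  31  30  35  32  31  35  28  32  26  31  26  28  33  81  96  91  44  45  50  41]
 [ 32  33  32  33  33  33  31  24  28  36  36  29  27  59  25  28  67  87  39  43  43  43  45  39]
 [ 29  31  38  28  28  31  28  32  32  30  38  73 122 184 109  33  81  86  43  41  42  43  44  49]
 [ 33  29  35  29  36  31  33  28  28  28  31  63  52 129 125  52  64  91  38  43  40  39  40  40]
 [ 33  27  32  30  27  33  31  28  23  29  94 151  32 111 129  53  64  87  35  42  41  46  45  38]
 [ 72  25  29  
[... 2156 characters left out ...]
2  97]
 [ 78  79  91 114 125 132 137 139 103 106 111 109 110 115 120  94  97  94  92  98  87  96  97  96]
 [ 84  83  79  80 101 122 127 131  99 103 106 111 110 110 110 123 105  96  90  95  98  93  92  96]
 [ 79  86  81  77  78  88 107 121 129  95 110 106 106 109 109 115 113 116 107  94  89  94  91  92]
 [ 82  82  80  88  81  81  77  86 108  90  94 106 107 110 113 108 111 117 117 115 105  90 101 175]
 [ 79  84  83  82  82  85  86  88  86  77  81  93  95  97 103 113 107 106 115 111 111 165 170 232]
 [ 80  81  80  80  84  90  91  92  93  87  81  88  93  91 100  98 117 104 102 104 172 232 227 227]
 [ 80  80  84  90  87  88  92  92  90  95  93  87  79  88 145 181 175 156 176 229 229 228 227 225]]
```

The disc hasn't moved (rows 221–241 as before). The fingertips show at scene (258,226), while the reported TCP projects to (258,236.6). So the real tips are about 25 mm above the reported TCP and haven't touched yet. I'll keep descending, watching force and the image.

```bash
cat > look.py <<'E'
from rig import cams
import cv2,numpy as np
f=cams.grab_frame("scene")["pixels"]
m=cv2.inRange(cv2.cvtColor(f,cv2.COLOR_RGB2HSV),(5,180,60),(16,255,255));k,l,s,c=cv2.connectedComponentsWithStats(m)
i=1+np.argmax(s[1:,4]);g=cv2.inRange(cv2.cvtColor(f,cv2.COLOR_RGB2HSV),(5,180,60),(16,255,255))[:,242:256]
ys,xs=np.nonzero((l==i)[:,:256]);print("orange",s[i],c[i].round(2),"disc bottom row",ys.max(),"left-part centroid",ys[xs<249].mean().round(2))
E
python3 look.py; python3 -m jog '[[[0,0,3,0,0,0],[0,0,3,0,0,0],[0,0,2,0,0,0],[0,0,2,0,0,0],[0,0,0,0,0,0]]]' >/dev/null; python3 chk.py 4 && python3 -m jog '[[[0,0,1,0,0,0],[0,0,1,0,0,0],[0,0,0,0,0,0]]]' >/dev/null && python3 chk.py 4; python3 look.py
```

```text
orange [242 221  27  20 254] [252.22 232.64] disc bottom row 240 left-part centroid 232.61
t 5.85 in hinge frame mm [-48.1 -78.9] z 106.32 toolyaw 0.182 tilt [-0.001  0.    -1.   ] F guard [-0.64 -0.24] 0.25
t 6.15 in hinge frame mm [-48. -79.] z 104.58 toolyaw 0.182 tilt [-0.  0. -1.] F guard [ 0.69 -0.38] 0.12
orange [242 221  27  20 220] [251.97 233.58] disc bottom row 240 left-part centroid 232.37
```

```bash
python3 -m jog '[[[0,0,1,0,0,0],[0,0,1,0,0,0],[0,0,0,0,0,0]]]' >/dev/null; python3 chk.py 4 && python3 look.py && python3 -m jog '[[[0,0,1,0,0,0],[0,0,1,0,0,0],[0,0,0,0,0,0]]]' >/dev/null && python3 chk.py 4 && python3 look.py && python3 -m jog '[[[0,0,1,0,0,0],[0,0,1,0,0,0],[0,0,0,0,0,0]]]' >/dev/null && python3 chk.py 4; python3 look.py;  python3 -m jog '[[[0,0,1,0,0,0],[0,0,1,0,0,0],[0,0,0,0,0,0]]]' >/dev/null && python3 chk.py 4; python3 look.py
```

```text
t 6.5 in hinge frame mm [-48. -79.] z 102.55 toolyaw 0.182 tilt [-0.  0. -1.] F guard [-0.48  1.38] -0.21
orange [242 221  27  20 215] [251.91 233.61] disc bottom row 240 left-part centroid 232.36
t 6.85 in hinge frame mm [-48.  -78.9] z 100.51 toolyaw 0.182 tilt [-0.  0. -1.] F guard [ 0.2  -0.11] -0.35
orange [242 221  27  20 208] [251.9  233.79] disc bottom row 240 left-part centroid 232.53
t 7.2 in hinge frame mm [-48.  -78.9] z 98.52 toolyaw 0.182 tilt [-0.  0. -1.] F guard [ 0.65 -1.02] -0.66
orange [242 221  27  20 203] [251.71 233.81] disc bottom row 240 left-part centroid 232.51
t 7.55 in hinge frame mm [-47.9 -79. ] z 96.6 toolyaw 0.182 tilt [-0.  0. -1.] F guard [0.8  0.43] 0.67
orange [242 223  27  18 198] [251.52 234.33] disc bottom row 240 left-part centroid 233.1
```

```bash
python3 -m jog '[[[0,0,1,0,0,0],[0,0,1,0,0,0],[0,0,0,0,0,0]]]' >/dev/null; python3 chk.py 4 && python3 look.py && python3 -m jog '[[[0,0,1,0,0,0],[0,0,0,0,0,0]]]' >/dev/null && python3 chk.py 4 && python3 -m jog '[[[0,0,1,0,0,0],[0,0,0,0,0,0]]]' >/dev/null && python3 chk.py 4 && python3 look.py
```

```text
t 7.9 in hinge frame mm [-47.9 -79. ] z 94.57 toolyaw 0.182 tilt [-0.  0. -1.] F guard [-0.27 -0.1 ] 0.67
orange [242 224  26  18 194] [251.44 235.13] disc bottom row 241 left-part centroid 233.91
t 8.15 in hinge frame mm [-47.9 -79. ] z 93.6 toolyaw 0.182 tilt [-0. -0. -1.] F guard [ 0.51 -0.6 ] 0.92
t 8.35 in hinge frame mm [-47.9 -79. ] z 92.6 toolyaw 0.182 tilt [-0.  0. -1.] F guard [0.18 0.42] 0.29
orange [242 225  26  18 188] [251.11 235.77] disc bottom row 242 left-part centroid 234.68
```

```bash
python3 - <<'E'
from rig import cams
import cv2,numpy as np
a=cams.grab_frame("scene")["pixels"];b=cams.grab_frame("wrist")["pixels"]
cv2.imwrite("pics/m4.png",np.vstack([cv2.resize(a[205:285,175:335],(600,300),interpolation=cv2.INTER_CUBIC),cv2.resize(b[150:350,200:600],(600,300))])[:,:,::-1])
E
```

```text
(no output)
```

View pics/m4.png

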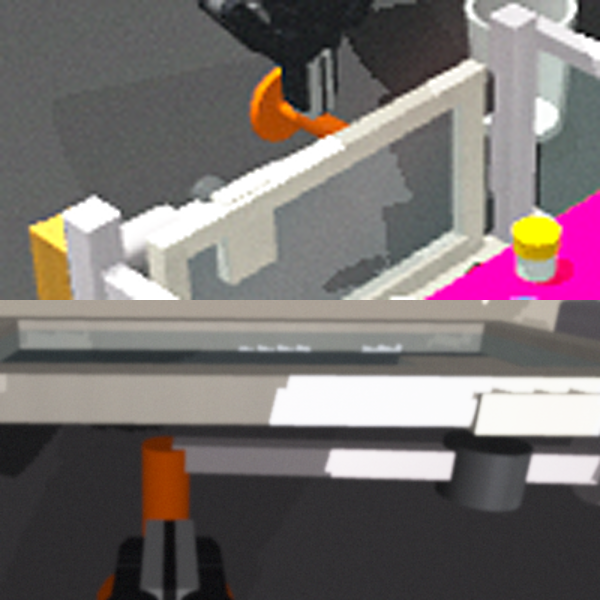

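The lever is being pressed: disc at about (270,105) in the crop, roughly 5 mm lower. From here I'll use half-millimetre steps and stop at the roof.

```bash

python3 -m jog '[[[0,0,0.6,0,0,0],[0,0,0,0,0,0]]]' >/dev/null; python3 chk.py 2.8 && python3 -m jog '[[[0,0,0.6,0,0,0],[0,0,0,0,0,0]]]' >/dev/null && python3 chk.py 2.8 && python3 -m jog '[[[0,0,0.6,0,0,0],[0,0,0,0,0,0]]]' >/dev/null && python3 chk.py 2.8 && python3 -m jog '[[[0,0,0.6,0,0,0],[0,0,0,0,0,0]]]' >/dev/null && python3 chk.py 2.8 && python3 -m jog '[[[0,0,0.6,0,0,0],[0,0,0,0,0,0]]]' >/dev/null && python3 chk.py 2.8 && python3 -m jog '[[[0,0,0.6,0,0,0],[0,0,0,0,0,0]]]' >/dev/null && python3 chk.py 2.8 && python3 -m jog '[[[0,0,0.6,0,0,0],[0,0,0,0,0,0]]]' >/dev/null && python3 chk.py 2.8 && python3 -m jog '[[[0,0,0.6,0,0,0],[0,0,0,0,0,0]]]' >/dev/null && python3 chk.py 2.8; python3 look.py
```

```text
t 8.7 in hinge frame mm [-47.9 -79. ] z 92.03 toolyaw 0.182 tilt [-0. -0. -1.] F guard [ 0.05 -0.19] 0.8
t 8.9 in hinge frame mm [-47.9 -79. ] z 91.41 toolyaw 0.182 tilt [-0.  0. -1.] F guard [ 1.23 -0.15] 0.38
t 9.1 in hinge frame mm [-47.9 -79. ] z 90.85 toolyaw 0.182 tilt [ 0.  0. -1.] F guard [0.58 0.08] 0.39
t 9.3 in hinge frame mm [-47.9 -79. ] z 90.23 toolyaw 0.182 tilt [ 0.  0. -1.] F guard [0.66 1.1 ] 0.19
t 9.5 in hinge frame mm [-47.9 -79. ] z 89.61 toolyaw 0.182 tilt [-0. -0. -1.] F guard [0.98 0.02] 0.34
t 9.7 in hinge frame mm [-47.9 -79. ] z 89.05 toolyaw 0.182 tilt [ 0. -0. -1.] F guard [ 0.77 -0.01] 1.12
t 9.9 in hinge frame mm [-47.9 -79. ] z 88.46 toolyaw 0.182 tilt [ 0. -0. -1.] F guard [ 1.   -0.55] 1.31
t 10.1 in hinge frame mm [-47.9 -79. ] z 87.83 toolyaw 0.182 tilt [-0. -0. -1.] F guard [0.36 1.06] -0.4
orange [242 225  24  20 180] [249.91 237.22] disc bottom row 244 left-part centroid 236.16
```

```bash

python3 -m jog '[[[0,0,0.6,0,0,0],[0,0,0,0,0,0]]]' >/dev/null; python3 chk.py 2.8 && python3 -m jog '[[[0,0,0.6,0,0,0],[0,0,0,0,0,0]]]' >/dev/null && python3 chk.py 2.8 && python3 -m jog '[[[0,0,0.6,0,0,0],[0,0,0,0,0,0]]]' >/dev/null && python3 chk.py 2.8 && python3 -m jog '[[[0,0,0.6,0,0,0],[0,0,0,0,0,0]]]' >/dev/null && python3 chk.py 2.8 && python3 -m jog '[[[0,0,0.6,0,0,0],[0,0,0,0,0,0]]]' >/dev/null && python3 chk.py 2.8 && python3 -m jog '[[[0,0,0.6,0,0,0],[0,0,0,0,0,0]]]' >/dev/null && python3 chk.py 2.8 && python3 -m jog '[[[0,0,0.6,0,0,0],[0,0,0,0,0,0]]]' >/dev/null && python3 chk.py 2.8 && python3 -m jog '[[[0,0,0.6,0,0,0],[0,0,0,0,0,0]]]' >/dev/null && python3 chk.py 2.8; python3 look.py
```

```text
t 10.35 in hinge frame mm [-47.9 -79. ] z 87.25 toolyaw 0.182 tilt [-0. -0. -1.] F guard [ 0.15 -0.11] -0.4
t 10.55 in hinge frame mm [-47.9 -79. ] z 86.62 toolyaw 0.182 tilt [-0.  0. -1.] F guard [-0.18 -0.31] 0.48
t 10.75 in hinge frame mm [-47.9 -79. ] z 86.03 toolyaw 0.182 tilt [ 0.  0. -1.] F guard [0.85 0.44] 0.4
t 10.95 in hinge frame mm [-47.9 -79. ] z 85.44 toolyaw 0.182 tilt [ 0.  0. -1.] F guard [-0.06 -0.19] 0.36
t 11.15 in hinge frame mm [-47.9 -79. ] z 84.83 toolyaw 0.182 tilt [-0.  0. -1.] F guard [-0.02  0.55] -0.08
t 11.35 in hinge frame mm [-47.9 -79. ] z 84.21 toolyaw 0.182 tilt [-0.  0. -1.] F guard [0.33 0.11] 0.7
t 11.55 in hinge frame mm [-47.9 -79. ] z 83.61 toolyaw 0.182 tilt [-0.  0. -1.] F guard [-0.34 -0.46] -0.8
t 11.75 in hinge frame mm [-47.9 -79. ] z 83.03 toolyaw 0.182 tilt [-0.  0. -1.] F guard [-0.74 -0.21] 0.27
orange [242 228  22  19 169] [248.88 239.01] disc bottom row 246 left-part centroid 238.41
```

```bash

python3 -m jog '[[[0,0,0.6,0,0,0],[0,0,0,0,0,0]]]' >/dev/null; python3 chk.py 2.8 && python3 -m jog '[[[0,0,0.6,0,0,0],[0,0,0,0,0,0]]]' >/dev/null && python3 chk.py 2.8 && python3 -m jog '[[[0,0,0.6,0,0,0],[0,0,0,0,0,0]]]' >/dev/null && python3 chk.py 2.8 && python3 -m jog '[[[0,0,0.6,0,0,0],[0,0,0,0,0,0]]]' >/dev/null && python3 chk.py 2.8 && python3 -m jog '[[[0,0,0.6,0,0,0],[0,0,0,0,0,0]]]' >/dev/null && python3 chk.py 2.8 && python3 -m jog '[[[0,0,0.6,0,0,0],[0,0,0,0,0,0]]]' >/dev/null && python3 chk.py 2.8 && python3 -m jog '[[[0,0,0.6,0,0,0],[0,0,0,0,0,0]]]' >/dev/null && python3 chk.py 2.8 && python3 -m jog '[[[0,0,0.6,0,0,0],[0,0,0,0,0,0]]]' >/dev/null && python3 chk.py 2.8; python3 look.py
```

```text
t 12.0 in hinge frame mm [-47.9 -79. ] z 82.43 toolyaw 0.182 tilt [-0.  0. -1.] F guard [ 0.77 -0.14] 0.74
t 12.2 in hinge frame mm [-47.9 -79. ] z 81.84 toolyaw 0.182 tilt [ 0. -0. -1.] F guard [ 0.45 -1.38] 0.11
t 12.4 in hinge frame mm [-47.9 -79. ] z 81.23 toolyaw 0.182 tilt [-0.  0. -1.] F guard [-0.34 -0.01] -0.58
t 12.6 in hinge frame mm [-47.9 -79. ] z 80.61 toolyaw 0.182 tilt [-0.  0. -1.] F guard [ 0.22 -1.3 ] 0.44
t 12.8 in hinge frame mm [-47.9 -79. ] z 80.02 toolyaw 0.182 tilt [-0.  0. -1.] F guard [0.99 0.09] -0.55
t 13.0 in hinge frame mm [-47.9 -79. ] z 79.41 toolyaw 0.182 tilt [-0.  0. -1.] F guard [-0.62 -0.56] 0.53
t 13.2 in hinge frame mm [-47.9 -79. ] z 78.84 toolyaw 0.182 tilt [-0.  0. -1.] F guard [-0.06 -0.93] 0.6
t 13.4 in hinge frame mm [-47.9 -79. ] z 78.23 toolyaw 0.182 tilt [-0.  0. -1.] F guard [ 0.55 -0.61] 0.5
orange [241 230  18  19 150] [247.53 240.79] disc bottom row 248 left-part centroid 240.46
```

```bash

python3 -m jog '[[[0,0,0.6,0,0,0],[0,0,0,0,0,0]]]' >/dev/null; python3 chk.py 2.8 && python3 -m jog '[[[0,0,0.6,0,0,0],[0,0,0,0,0,0]]]' >/dev/null && python3 chk.py 2.8 && python3 -m jog '[[[0,0,0.6,0,0,0],[0,0,0,0,0,0]]]' >/dev/null && python3 chk.py 2.8 && python3 -m jog '[[[0,0,0.6,0,0,0],[0,0,0,0,0,0]]]' >/dev/null && python3 chk.py 2.8 && python3 -m jog '[[[0,0,0.6,0,0,0],[0,0,0,0,0,0]]]' >/dev/null && python3 chk.py 2.8 && python3 -m jog '[[[0,0,0.6,0,0,0],[0,0,0,0,0,0]]]' >/dev/null && python3 chk.py 2.8 && python3 -m jog '[[[0,0,0.6,0,0,0],[0,0,0,0,0,0]]]' >/dev/null && python3 chk.py 2.8 && python3 -m jog '[[[0,0,0.6,0,0,0],[0,0,0,0,0,0]]]' >/dev/null && python3 chk.py 2.8; python3 look.py
```

```text
t 13.65 in hinge frame mm [-47.9 -79. ] z 77.62 toolyaw 0.182 tilt [-0.  0. -1.] F guard [ 0.86 -1.08] 0.53
t 13.85 in hinge frame mm [-47.9 -79. ] z 77.02 toolyaw 0.182 tilt [-0.  0. -1.] F guard [ 0.6  -0.25] 0.61
t 14.05 in hinge frame mm [-47.9 -79. ] z 76.43 toolyaw 0.182 tilt [-0.  0. -1.] F guard [ 0.44 -0.22] 0.47
t 14.25 in hinge frame mm [-47.9 -79. ] z 75.81 toolyaw 0.182 tilt [-0.  0. -1.] F guard [ 0.12 -1.32] 0.12
t 14.45 in hinge frame mm [-47.9 -79. ] z 75.22 toolyaw 0.182 tilt [-0.  0. -1.] F guard [-0.41 -1.03] -0.08
t 14.65 in hinge frame mm [-47.9 -79. ] z 74.66 toolyaw 0.182 tilt [ 0.  0. -1.] F guard [0.05 0.34] 0.47
t 14.85 in hinge frame mm [-47.9 -79. ] z 74.09 toolyaw 0.182 tilt [ 0. -0. -1.] F guard [ 0.5  -0.25] 0.97
t 15.05 in hinge frame mm [-47.8 -79.1] z 73.68 toolyaw 0.182 tilt [ 0. -0. -1.] F guard [-0.72 -1.48] 3.75
orange [241 231  15  19 130] [246.72 241.85] disc bottom row 249 left-part centroid 242.29
```

The roof is met at z≈74.1 (force 3.75 N). I'll back off to mid-gap, about 1.5 mm above that, then draw out gently.

```bash
python3 -m jog '[[[0,0,-1.9,0,0,0],[0,0,0,0,0,0]]]' >/dev/null; python3 chk.py 2.8; python3 -m jog '[[[-1.5,0,0,0,0,0],[-1.5,0,0,0,0,0],[-1.5,0,0,0,0,0],[-1.5,0,0,0,0,0],[0,0,0,0,0,0]]]' >/dev/null; python3 chk.py 2.8 && python3 look.py && python3 -m jog '[[[-1,0,0,0,0,0],[-1,0,0,0,0,0],[0,0,0,0,0,0]]]' >/dev/null; python3 chk.py 2.8 && python3 look.py && python3 -m jog '[[[-1,0,0,0,0,0],[-1,0,0,0,0,0],[0,0,0,0,0,0]]]' >/dev/null; python3 chk.py 2.8 ; python3 look.py
```

```text
t 15.3 in hinge frame mm [-47.9 -78.9] z 75.43 toolyaw 0.182 tilt [-0.  0. -1.] F guard [-0.34 -0.66] 0.41
t 15.8 in hinge frame mm [-54.2 -78.9] z 75.34 toolyaw 0.182 tilt [-0.  0. -1.] F guard [0.05 0.08] -0.36
orange [241 234  19  16 130] [247.26 242.67] disc bottom row 249 left-part centroid 242.43
t 16.15 in hinge frame mm [-56. -79.] z 75.41 toolyaw 0.182 tilt [-0.  0. -1.] F guard [-0.12 -0.22] 0.59
orange [241 234  19  16 132] [247.64 242.52] disc bottom row 249 left-part centroid 242.29
t 16.5 in hinge frame mm [-58. -79.] z 75.39 toolyaw 0.182 tilt [-0.  0. -1.] F guard [-0.32 -0.04] 0.19
orange [241 235  19  15 131] [247.73 242.73] disc bottom row 249 left-part centroid 242.59
```

```bash
python3 -m jog '[[[-1,0,0,0,0,0],[-1,0,0,0,0,0],[0,0,0,0,0,0]]]' >/dev/null; python3 chk.py 2.8 && python3 look.py && python3 -m jog '[[[-1,0,0,0,0,0],[-1,0,0,0,0,0],[0,0,0,0,0,0]]]' >/dev/null; python3 chk.py 2.8 && python3 look.py && python3 -m jog '[[[-1,0,0,0,0,0],[-1,0,0,0,0,0],[0,0,0,0,0,0]]]' >/dev/null; python3 chk.py 2.8 ; python3 look.py
```

```text
t 16.85 in hinge frame mm [-59.8 -78.9] z 75.47 toolyaw 0.182 tilt [ 0.  0. -1.] F guard [2.69 2.24] 0.19
orange [241 232  19  17 122] [247.3  241.87] disc bottom row 248 left-part centroid 241.62
t 17.2 in hinge frame mm [-62.2 -79.1] z 75.34 toolyaw 0.182 tilt [-0.001 -0.    -1.   ] F guard [2.27 2.3 ] 0.36
orange [241 234  18  14 103] [246.75 241.26] disc bottom row 247 left-part centroid 241.18
t 17.55 in hinge frame mm [-64.2 -79.1] z 75.36 toolyaw 0.182 tilt [-0. -0. -1.] F guard [1.99 1.29] -0.56
orange [241 235  18  11  91] [246.62 240.58] disc bottom row 245 left-part centroid 240.51
```

```bash
python3 -m jog '[[[-1.5,0,0,0,0,0],[-1.5,0,0,0,0,0],[-1.5,0,0,0,0,0],[0,0,0,0,0,0]]]' >/dev/null; python3 chk.py 3&& python3 -m jog '[[[-1.5,0,0,0,0,0],[-1.5,0,0,0,0,0],[-1.5,0,0,0,0,0],[0,0,0,0,0,0]]]' >/dev/null; python3 chk.py 3
python3 - <<'E'
from rig import cams
import cv2,numpy as np
a=cams.grab_frame("scene")["pixels"];b=cams.grab_frame("wrist")["pixels"]
cv2.imwrite("pics/m5.png",np.vstack([cv2.resize(a[205:285,175:335],(600,300),interpolation=cv2.INTER_CUBIC),cv2.resize(b[100:350,140:640],(600,300))])[:,:,::-1])
E
```

```text
t 18.0 in hinge frame mm [-68.9 -79. ] z 75.31 toolyaw 0.182 tilt [-0.001 -0.    -1.   ] F guard [0.67 1.39] 0.77
t 18.4 in hinge frame mm [-73.4 -79. ] z 75.31 toolyaw 0.182 tilt [-0.001 -0.    -1.   ] F guard [-0.47  0.56] -0.13
```

View pics/m5.png

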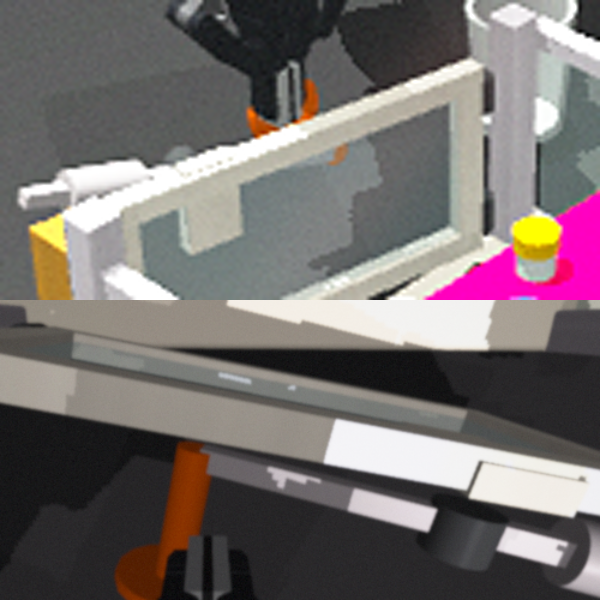

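The wrist view shows the gate about 0.17 rad open, with the bar tip outside the keeper (scene crop (25,195)). The fingers are at the right edge of the lever, so I'll turn the tool with the gate, re-centre and follow the arc.

```bash
python3 -m jog '[[[0,-3,0,0,0,0.05],[0,-3,0,0,0,0.06],[0,-2,0,0,0,0.06],[0,0,0,0,0,0]]]' >/dev/null; python3 h.py; python3 -m jog '[[[-3.2,-2.5,0,0,0,0.04],[-6.4,-5,0,0,0,0.08],[-6.4,-5,0,0,0,0.08],[-6.4,-5,0,0,0,0.08],[0,0,0,0,0,0]]]' >/dev/null; python3 h.py
python3 - <<'E'
from rig import cams
import cv2,numpy as np
a=cams.grab_frame("scene")["pixels"];b=cams.grab_frame("wrist")["pixels"]
cv2.imwrite("pics/m6.png",np.vstack([cv2.resize(a[185:305,135:375],(600,300),interpolation=cv2.INTER_CUBIC),cv2.resize(b[100:350,140:640],(600,300))])[:,:,::-1])
E
```

```text
t 18.9 in hinge frame mm [-72.7 -70.9] z 75.34 toolyaw 0.011 tilt [-0.001 -0.    -1.   ] F guard [-0.52  0.51] 0.88
t 19.4 in hinge frame mm [-89.9 -47.8] z 75.35 toolyaw -0.267 tilt [-0.001  0.    -1.   ] F guard [0.38 0.19] 0.07
```

View pics/m6.png

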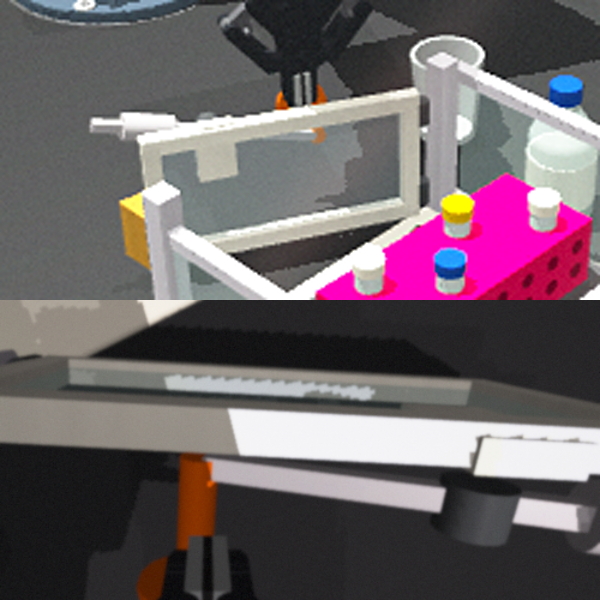

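Gate and tool are aligned at about 0.45 rad, with the lever at crop (197,500) still under the fingers. I'll continue the arc.

```bash
python3 -m jog '[[[-6.4,-5.8,0,0,0,0.08],[-6.4,-5.8,0,0,0,0.08],[-6.4,-5.8,0,0,0,0.08],[-6.4,-5,0,0,0,0.08],[-6.4,-5,0,0,0,0.08],[-6.4,-5,0,0,0,0.08],[0,0,0,0,0,0]]]' >/dev/null; python3 h.py; python3 -m jog '[[[-6.4,-5,0,0,0,0.08],[-6.4,-5,0,0,0,0.08],[-6.4,-5,0,0,0,0.08],[-6.4,-5,0,0,0,0.08],[-6.4,-5,0,0,0,0.08],[-6.4,-5,0,0,0,0.08],[0,0,0,0,0,0]]]' >/dev/null; python3 h.py; python3 - <<'E'
from rig import monitor;print(monitor.get_obs()["q"])
E
```

```text
t 20.2 in hinge frame mm [-100.3    0.8] z 75.41 toolyaw -0.746 tilt [-0.  0. -1.] F guard [0.93 0.02] -0.34
t 20.9 in hinge frame mm [-89.4  47.6] z 75.37 toolyaw -1.225 tilt [ 0.  0. -1.] F guard [-0.46  0.6 ] 0.4
[-6.66964322e-02  4.27049435e-01  1.91507698e+00  8.27111159e-05
  7.99259819e-01  2.72928261e+00]
```

```bash
python3 -m jog '[[[-4,-3,0,0,0,0.03],[-4,-3,0,0,0,0.03],[0,0,0,0,0,0],[0,0,-3,0,0,0],[0,0,-3,0,0,0],[0,0,-3,0,0,0],[0,0,-3,0,0,0],[0,0,-3,0,0,0],[0,0,-3,0,0,0],[0,0,-3,0,0,0],[0,0,-3,0,0,0]]]' >/dev/null; python3 h.py; python3 -m jog '[[[2,0,-2,0,0,0],[2,0,-3,0,0,0],[0,0,-10,0,0,0],[0,0,-20,0,0,0],[0,0,-30,0,0,0],[0,0,-40,0,0,0],[0,0,-40,0,0,0],[0,0,0,0,0,0]]]' >/dev/null; python3 h.py
python3 - <<'E'
from rig import cams
import cv2,numpy as np
a=cams.grab_frame("scene")["pixels"];b=cams.grab_frame("top")["pixels"];c=cams.grab_frame("wrist")["pixels"]
cv2.imwrite("pics/m7.png",np.vstack([np.hstack([cv2.resize(a[175:325,90:410],(400,300)),cv2.resize(b[100:310,240:520],(400,300))]),np.hstack([cv2.resize(c,(400,300)),np.zeros((300,400,3),np.uint8)])])[:,:,::-1])
E
```

```text
t 22.0 in hinge frame mm [-85.1  56.4] z 99.63 toolyaw -1.288 tilt [-0.  0. -1.] F guard [-0.48 -0.23] -0.09
t 22.8 in hinge frame mm [-82.6  51.9] z 250.01 toolyaw -1.288 tilt [ 0.009 -0.    -1.   ] F guard [ 0.14 -0.27] -1.34
```

View pics/m7.png

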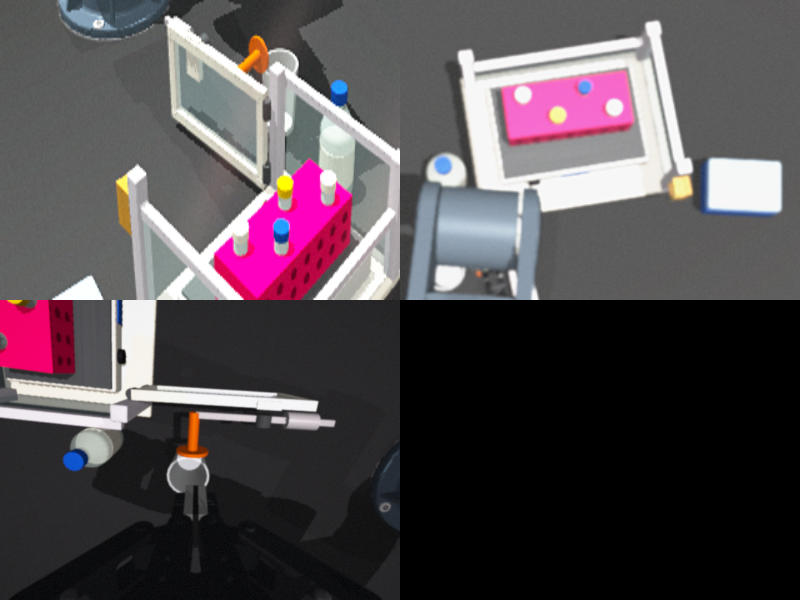

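The gate stands about square to the front, the bar runs parallel to the gate's top edge (crop (200,413) to (335,423)), and the bystanders are in place. The fingers are well clear, so I'm handing in.

```bash
python3 -m jog '[[[0,0,0,0,0,0],[0,0,0,0,0,0],[0,0,0,0,0,0]]]'; python3 -c "
from rig import r
print(r.job_done())"
```

```text
t: 23.25
position: [0.4929, 0.0195, 0.2438]
tool_rot: [0.8, -0.6, -0.001, 0.0]
contact_force: [-0.4, -0.3, 0.6]
grip_width: -0.001
gripper_force: 0.0
the job is handed in; nothing more can be done
None
```

I handed the job in at 23.25 s, with no verdict returned: by my measurements the gate stands open at about 1.5 rad, and in the last picture the latch bar is level, the fingers are clear and the other items are in place.

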